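Clamp a wood block in the ratchet clamp

ROBOT

A 6-joint arm with a two-finger parallel gripper is mounted at the origin on the work surface; the furniture and walls round the work are solid. World frame = base frame: x ahead of the robot, y to its left, z up, the work surface at z = 0. Lengths are in m, angles in rad, forces in N, time in s.
With the tool pointing down it reaches from about 0.325 to 0.9 m from the base axis. Payload 6.1 kg.
Tool frame: the origin (TCP) lies on the centre line of the jaws, within the pads' length; the fingertips stand 17 mm ahead of it and the grasp point (between the pads) lies 2 mm behind it (bot.tips_ahead is the distance from the TCP to the fingertips, in m); z points along the fingers, y is the line along which they close (so a half turn about z gives the same grasp; the last joint's range is limited). The gripper opens to 87 mm and grips with 3 to 60 N. Pads are 19 mm wide; open, the fingers measure 117 mm over their backs; the gripper's body (75 mm by 190 mm) begins 51 mm behind the grasp point.
Start: joints at [-1.304, 0.22, 1.526, -0, 1.395, -0.126], TCP at [0.239, -0.577, 0.24] pointing down, gripper open.
Joint ranges: [-2.98, 2.98], [-0.91, 2.08], [0.09, 2.57], [-1.24, 4.39], [0.2, 2.65], [-2.68, 2.68]. Speed limits (rad/s): [2.57, 2.57, 3.01, 3.14, 3.14, 3.14].

INTERFACE

Orientations are given as a unit quaternion [x, y, z, w].
In Python, from cell import bot, capture, order gives the robot as it stands.
- The arm moves only by the shell command python3 -m creep 'ROWS' [FORCE]. ROWS is JSON, a list that holds one entry, the list of rows, each a list of 5 numbers: the shift along the tool's x, y, z in m, then the turn about the tool's z in units of 5 degrees (1.0 is 5 degrees), then the finger opening in m, from 0 to 0.087. In form: [[[dx, dy, dz, twist, fingers], ...]]. A call has 1 to 12 rows; each row shifts and turns the commanded pose from where the row before left it, along the tool's axes as they then stand; what a row does not reach is not made up. A row lasts 1/12 s, in which the tool goes at most 41.7 mm and 7.16 degrees, less where a joint would pass 70% of its speed; a pose out of reach is approached as far as the arm can. A call with a gripper value outside its range is refused whole. The fingers move at their own pace and stop on an object; FORCE is the grip in N (left out, the last holds). Time passes only in rows, so rows that do not move let the fingers close. It gives the time, the measured TCP pose, the force, the opening and the grip force at its end, in the units of the state.
- bot.sense(): the state, without advancing time (a new reading comes with each control period).
- capture(name): name is "scene" or "top" or "wrist"; returns a dict with "frame" (384x512x3 uint8, blue, green, red), "range_z" (384x512 float32, m along the optical axis (not along the pixel's ray), 0 where there is no reading), "fx", "fy", "cx", "cy" (pixels), "R" (3x3) and "t" (3): a world point X has camera coordinates R X + t; the wrist camera has in their place "tool_from_camera" (4x4, takes a point from camera to tool coordinates, whose origin is the TCP and whose axes are the flange's). Camera axes: x right, y down, z forward; pixel columns grow to the right and rows downward; lengths in m; the calibration is good to about 2 mm. The wrist camera is an equidistant fisheye: a pixel r from the principal point sees the ray r / f radians off the axis. A picture is of the moment at which its call begins: read the wrist's pose just before it.
- order.hand_in(): hands the job in; it is judged then, once.
The state is a dict: "time": time; "joint_positions": joint angles; "qd": joint speeds; "joint_efforts": joint torques, N m; "ee_pos": TCP position; "tcp_rot": TCP orientation; "contact_force": force on the tool from outside, world axes, zero at the start; "moment": the same for the moment, N m; "width": finger opening in m; "finger_force": force on a finger pad.
Only numpy, scipy, OpenCV 4.12 (cv2) and the standard library are available. Lean on these libraries where they do the work, as an engineer would, in place of code of your own. Each camera call takes 0.05 s, during which the arm holds its last target. There are 200 camera calls.

TASK

Lay the small loose wood block flat on the bed of the green ratchet clamp, lengthwise between its jaw and its fence, and let go of it. Then take the black knob of the red lever and pump it in short full strokes, one ratchet tooth a stroke, until you feel the jaw grip the block firmly against the fence; stop at the first stroke that grips firmly, as another tooth could crush the wood. Leave the lever swung back at its rest and let go, with the bar moved by the lever only and the other things where they are.

Things in the scene. Friction and masses are not known exactly. Their poses are not given: they have to be found in the camera images.
- clamp: Green ratchet clamp fixed to the bench; base plate 286 x 86 x 8 mm, its flat top (8 mm above the bench) is the bed. Origin on the bench under the lever's pivot, z up. Local +x: the way the jaw advances, to the fence; plate from x -81 to +205, y -66 to +20 mm. The clamping line runs along x at y -41.5 mm, 24 mm above the bench. The lever points to -y. All but the knob is under 45 mm high.
- bed (a point): Where the block's centre lies when clamped: clamp-local (131, -41.5, 24) mm, the block flush against the fence and resting on the bed. Nothing stands beside it. The block may be laid down up to 9 mm short of this (to local -x), without touching the fence; the jaw then pushes it along the bed to the fence. The point's axes are the clamp's.
- fence: Fixed upright fence at the clamp's +x end, 46 mm wide, top 44 mm above the bench. Origin at the foot of its steel face, clamp-local (176, -41.5, 8) mm; the face looks to local -x. Firmly clamped means 8 to 42 N between block and fence while the holding pawl keeps the bar (at the end of that stroke it is 4 to 10 N more); over 55 N crushes the wood.
- ratchet_bar: Toothed steel bar (6 mm pitch) that slides along clamp-local x; origin at clamp-local (0, -41.5, 24) mm when fully back; starts within 4 mm of that. A holding pawl lets it go only forward, tooth by tooth. The green jaw block at its end carries a sprung rubber pad. Once the pad has pushed the block to the fence, each tooth adds about 24 N of clamping force. Not to be pushed by hand.
- jaw_front (a point): Front of the green jaw block, on the clamping line, 38 mm ahead of the bar's origin. The round rubber pad (28 mm across) stands ahead of it on a screw spindle: its face is 22 to 34 mm ahead of this point, different each time and not tracked. So 100 to 116 mm are free between pad and fence at the start, and how many strokes are needed (about 3 to 7) has to be felt.
- lever (a joint): Angle of the red pump lever, rad: 0 at its rest stop, 0.36 at the other; no return spring, stays where left, starts anywhere. Vertical axis through the clamp's origin, knob at 90 mm radius. Growing values swing the knob to clamp-local +x and drive the bar past one tooth: the holding pawl clicks in behind it at about 0.28. Back under 0.04 the driving pawl drops behind the next tooth.
- knob (a point): Centre of the lever's upright round black knob, 24 mm across, from 44 to 97 mm above the bench (centre at 70 mm; lever bar under it up to 39 mm). At lever 0 it is at clamp-local (-16.1, -88.5) mm, at 0.36 at (+16.1, -88.5) mm. Driving the bar free takes 4 to 7 N at the knob (also when halted at the end of a stroke); gripping the block adds a third of the clamping force, so 10 to 20 N means gripped.
- wood_block: The small loose softwood block; origin under its centre, axes as for its centre point.
- block_center (a point): Centre of the loose light-brown softwood block, 45 mm (its x) x 90 mm (its y) x 32 mm (its z, up), 0.1 to 0.2 kg, lying flat on the bench. When clamped, its y lies along clamp-local x, either way round.
- sanding_block: Bystander: brown cork sanding block, 63 x 116 x 31 mm, lying on the bench; origin under its centre.
- masking_tape: Bystander: roll of cream masking tape, 95 mm across, 24 mm high; origin under its centre.
- insulating_tape: Bystander: roll of black tape, 58 mm across, 18 mm high; origin under its centre.

How it is judged:
By the outcome, as a careful person would: the job done as asked, in the order asked, and still so for the second after the job is handed in, with the robot touching nothing.
It also fails if it takes over 72 s, if anything falls off the work surface, if the arm or the gripper's body presses on something with over 40 N, if the wrist force passes 120 N, or if a joint passes its speed limit or range.

## Working session

There is one attempt and no reset: what is moved stays moved. The work goes in short steps, Python scripts to look and compute and a shell command to move; the robot and the scene stay as the last step left them, time stands still between calls to the robot, and variables do not carry over. Pictures are saved under pics/ and viewed, at most 10 in all, crops included, and the job is handed in when it is done.

```bash
mkdir -p pics; ls; python3 - <<'E'
from cell import bot,capture,order
import cv2,numpy as np
s=bot.sense(); print({k:np.round(v,3).tolist() for k,v in s.items()})
for n in("scene","top"):
    c=capture(n); cv2.imwrite(f"pics/{n}0.png",c["frame"]); np.savez(f"{n}0.npz",**c)
    print(n,c["fx"],c["fy"],c["cx"],c["cy"],np.round(c["R"],4).tolist(),np.round(c["t"],4))
E
```

```text
pics
{'time': 0.0, 'joint_positions': [-1.304, 0.221, 1.528, 0.0, 1.395, -0.126], 'qd': [-0.001, -0.0, 0.0, -0.0, 0.0, -0.0], 'joint_efforts': [0.001, -49.461, -38.737, 0.07, 0.057, -0.0], 'ee_pos': [0.239, -0.577, 0.238], 'tcp_rot': [0.981, 0.195, -0.0, -0.001], 'contact_force': [0.484, -0.132, 0.923], 'moment': [0.016, -0.047, -0.041], 'finger_force': 0.0, 'width': 0.087}
scene 419.3303473034889 419.3303473034889 251.8527998549276 189.58615377054878 [[-0.5074, -0.8616, 0.0125], [-0.5977, 0.3415, -0.7253], [0.6207, -0.3755, -0.6883]] [0.2269 0.3417 1.1197]
top 459.0967894384654 459.0967894384654 253.85294530791583 191.2304475533342 [[-0.1143, -0.9934, -0.0007], [-0.7871, 0.091, -0.61], [0.6061, -0.0692, -0.7924]] [0.0516 0.4305 1.3601]
```

View pics/scene0.png

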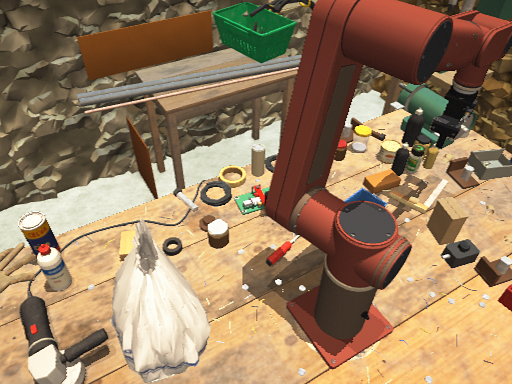

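View pics/top0.png

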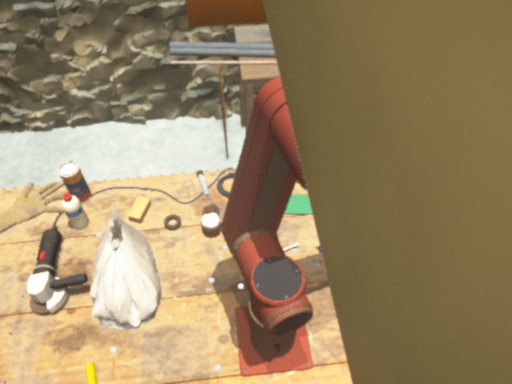

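The scene view shows the clamp's green end at about (250,200) behind the arm, a light block at (127,245) half behind the bag, and black tape at (172,245). The top view shows a light-brown block at (139,208), black tape at (172,222) and the green plate at (298,205), partly behind the arm and an occluder. I'll locate these next.

```bash
cat > h.py <<'E'
import numpy as np,cv2
from scipy.spatial.transform import Rotation as Ro
def cast(c,uv,z):
    uv=np.atleast_2d(uv).astype(float); d=np.c_[(uv[:,0]-c["cx"])/c["fx"],(uv[:,1]-c["cy"])/c["fy"],np.ones(len(uv))]
    R=np.array(c["R"]);o=-R.T@c["t"]; w=d@R; return o+w*((z-o[2])/w[:,2])[:,None]
def depthpts(c,uv):
    uv=np.atleast_2d(uv).astype(int); z=c["range_z"][uv[:,1],uv[:,0]]
    p=np.c_[(uv[:,0]-c["cx"])/c["fx"],(uv[:,1]-c["cy"])/c["fy"],np.ones(len(uv))]*z[:,None]
    return (p-c["t"])@np.array(c["R"])
def wrist_rays(c,s,uv):
    uv=np.atleast_2d(uv).astype(float); x=(uv[:,0]-c["cx"])/c["fx"]; y=(uv[:,1]-c["cy"])/c["fy"]
    th=np.hypot(x,y); k=np.sinc(th/np.pi)**-1
    sn=np.where(th>1e-9,np.sin(th)/np.maximum(th,1e-9),1)
    d=np.c_[x*sn,y*sn,np.cos(th)]
    T=np.array(c["tool_from_camera"]);R=Ro.from_quat(s["tcp_rot"]).as_matrix()
    return R@T[:3,3]+s["ee_pos"], d@T[:3,:3].T@R.T
def wcast(c,s,uv,z):
    o,w=wrist_rays(c,s,uv); return o+w*((z-o[2])/w[:,2])[:,None]
E
python3 - <<'E'
from h import *
for n,pts in(("scene",[(127,245),(172,245),(250,200),(258,190),(232,176),(215,193),(380,180)]),("top",[(139,208),(172,222),(298,205)])):
    c=dict(np.load(n+"0.npz")); print(n); print(np.round(np.c_[cast(c,pts,0.02),depthpts(c,pts)],3))
c=np.load("scene0.npz")["frame"][150:280,100:300]
cv2.imwrite("pics/crop.png",cv2.resize(c,None,fx=4,fy=4,interpolation=2))
E
```

```text
scene
[[ 0.5    0.406  0.02   0.489  0.407  0.032]
 [ 0.433  0.289  0.02   0.448  0.285  0.   ]
 [ 0.482 -0.013  0.02   0.471 -0.006  0.033]
 [ 0.51  -0.061  0.02   0.493 -0.05   0.04 ]
 [ 0.618 -0.018  0.02   0.633 -0.026  0.005]
 [ 0.57   0.074  0.02   0.587  0.066  0.002]
 [ 0.339 -0.465  0.02   0.333 -0.457  0.028]]
top
[[ 0.503  0.402  0.02   0.492  0.399  0.034]
 [ 0.43   0.287  0.02   0.449  0.291 -0.008]
 [ 0.451 -0.158  0.02   0.459 -0.16   0.009]]
```

View pics/crop.png

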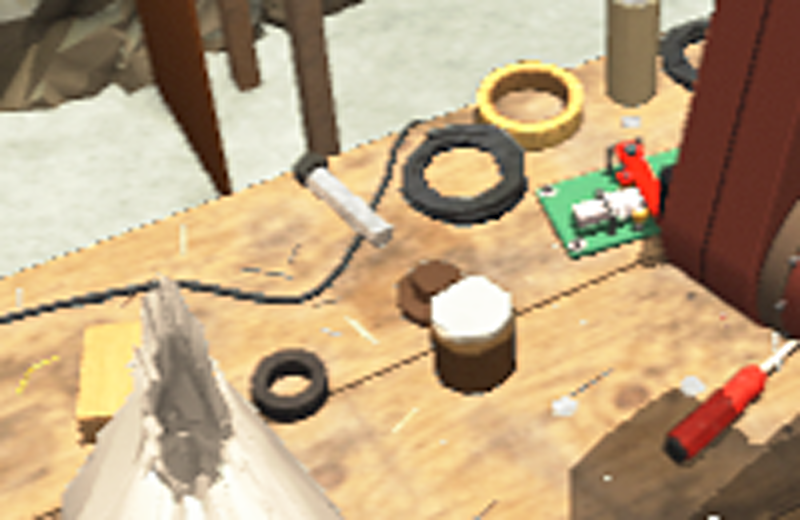

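The crop shows the clamp's -x end (green plate, red lever foot) at about scene (250,200). The light-brown block is at (127,243), half hidden behind the bag, and the masking tape (yellow ring) is at (232,176). I'll move above the clamp and look with the wrist camera.

```bash
python3 - <<'E'
from h import *
c=dict(np.load("top0.npz")); p=[(400,100),(400,300),(300,60),(330,250)]; print(np.round(depthpts(c,p),2),[c["range_z"][v,u] for u,v in p])
E
python3 -m creep '[[[0,0,-0.04,0,0.087],[0,0,-0.04,0,0.087],[0.028,-0.027,-0.01,0,0.087],[0.028,-0.027,-0.01,0,0.087],[0.028,-0.027,-0.01,0,0.087],[0.028,-0.027,-0.01,0,0.087],[0.028,-0.027,-0.01,0,0.087],[0.028,-0.027,-0.01,0,0.087],[0.028,-0.027,0,0,0.087],[0.028,-0.027,0,0,0.087],[0.028,-0.027,0,0,0.087],[0.028,-0.027,0,0,0.087]]]'
```

```text
[[-0.42  0.07  1.29]
 [-0.45  0.07  1.26]
 [-0.34  0.07  1.24]
 [-0.41  0.07  1.22]] [np.float32(0.077920586), np.float32(0.08787653), np.float32(0.16547911), np.float32(0.14350411)]
time: 1.1
ee_pos: [0.3947, -0.2189, 0.3793]
tcp_rot: [0.981, 0.195, 0.0, -0.0]
contact_force: [0.8, -0.6, 0.2]
width: 0.087
finger_force: 0.0
```

```bash
python3 -m creep '[[[0.02,-0.02,0,0,0.087],[0.02,-0.02,0,0,0.087],[0,0,0,0,0.087],[0,0,0,0,0.087]]]'; cat > look.py <<'E'
import sys,pickle
from h import *
from cell import bot,capture
def snap(tag,n="wrist"):
    s=bot.sense(); c=capture(n); cv2.imwrite(f"pics/{tag}.png",c["frame"]); pickle.dump((c,s),open(tag+".pkl","wb"))
    return c,s
if __name__=="__main__":
    c,s=snap(sys.argv[1],sys.argv[2] if len(sys.argv)>2 else "wrist"); print(np.round(s["ee_pos"],4),np.round(s["joint_positions"],2))
E
python3 look.py w1; python3 -c "
import pickle;c,s=pickle.load(open('w1.pkl','rb'));print(c['fx'],c['cx'],c['cy'],c['tool_from_camera'])"
```

```text
time: 1.43
ee_pos: [0.4164, -0.1674, 0.3793]
tcp_rot: [0.98, 0.197, -0.0, 0.0]
contact_force: [0.8, -0.3, -0.3]
width: 0.0873
finger_force: 0.0
[ 0.4164 -0.1674  0.3793] [-0.56 -0.27  1.75 -0.    1.66  0.62]
297.3186396354542 255.11319977670541 190.28010251761796 [[-9.39068403e-04 -9.68717663e-01 -2.48163671e-01  6.72457944e-02]
 [ 9.99999559e-01 -9.04673881e-04 -2.52633354e-04  7.47304255e-04]
 [ 2.02232009e-05 -2.48163799e-01  9.68718085e-01 -1.44852416e-01]
 [ 0.00000000e+00  0.00000000e+00  0.00000000e+00  1.00000000e+00]]
```

View pics/w1.png

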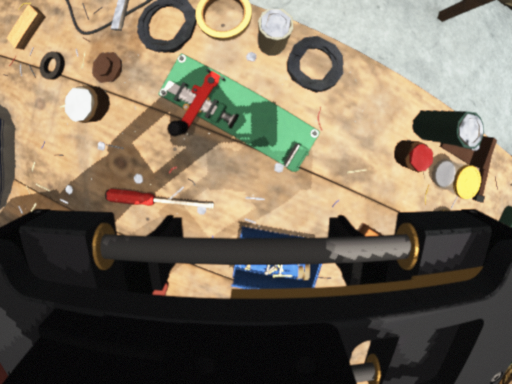

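The wrist view shows the clamp whole: plate corners at (180,55), (160,97), (316,133) and (298,169), knob at (178,128), fence at (293,155), and the block at (26,27). Next I'll fit the plate.

```bash
cat > clampfit.py <<'E'
import pickle,sys
from h import *
def fit(tag,roi=None):
    c,s=pickle.load(open(tag+".pkl","rb")); hsv=cv2.cvtColor(c["frame"],cv2.COLOR_BGR2HSV)
    m=cv2.inRange(hsv,(60,90,40),(90,255,255))
    if roi: q=np.zeros_like(m);x0,y0,x1,y1=roi;q[y0:y1,x0:x1]=255;m&=q
    m=cv2.morphologyEx(m,cv2.MORPH_OPEN,np.ones((3,3)))
    cs,_=cv2.findContours(m,0,1); k=max(cs,key=cv2.contourArea)[:,0]
    P=wcast(c,s,k,0.008)[:,:2]
    r=cv2.minAreaRect((P*1000).astype(np.float32)); b=cv2.boxPoints(r)
    return c,s,r,b
if __name__=="__main__":
    c,s,r,b=fit(sys.argv[1],(140,40,340,180) if sys.argv[1]=="w1" else None); print(r,b)
    if sys.argv[1]=="w1":
        print("knob top",wcast(c,s,[(177,128)],0.097)); print("knob depth pt",c["range_z"][128,177])
        print("block",wcast(c,s,[(26,27)],0.032),"fence",wcast(c,s,[(293,155)],0.044))
E
python3 clampfit.py w1
```

```text
((469.6666259765625, -153.71224975585938), (197.6766357421875, 82.87628173828125), 81.91111755371094) [[ 414.7333  -245.73651]
 [ 496.78506 -257.39795]
 [ 524.6      -61.68799]
 [ 442.5482   -50.02655]]
knob top [[ 0.42036837 -0.04286547  0.097     ]]
knob depth pt 0.41712788
block [[0.50214874 0.38321831 0.032     ]] fence [[ 0.44384283 -0.22372982  0.044     ]]
```

```bash
python3 -m creep '[[[-0.008,-0.02,0.035,0.7,0.087],[-0.008,-0.02,0.035,0.7,0.087],[-0.006,-0.012,0.03,0.7,0.087],[0,0,0,0.7,0.087],[0,0,0,0.7,0.087],[0,0,0,0.7,0.087],[0,0,0,0.7,0.087],[0,0,0,0.7,0.087],[0,0,0,0.6,0.087],[0,0,0,0,0.087],[0,0,0,0,0.087]]]'; python3 look.py w2;python3 clampfit.py w2
```

```text
time: 2.4
ee_pos: [0.3777, -0.1279, 0.2794]
tcp_rot: [0.997, -0.074, -0.0, 0.0]
contact_force: [-0.6, 0.3, -0.5]
width: 0.0868
finger_force: 0.0
[ 0.3777 -0.1279  0.2794] [-0.52 -0.38  2.02 -0.    1.5   1.19]
((469.3295593261719, -153.35205078125), (201.2829132080078, 82.87117004394531), 82.40116119384766) [[ 414.9494   -247.6304  ]
 [ 497.09283  -258.589   ]
 [ 523.7097    -59.0737  ]
 [ 441.56628   -48.115112]]
```

View pics/w2.png

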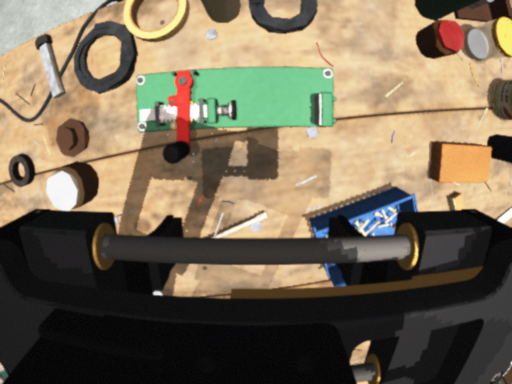

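The second view shows plate corners at about (136,74), (334,67), (333,126) and (138,133). The knob top is at (176,152), the lever pivot at (183,80) and the fence face at (313,108). The orange-brown block at (461,162) is the cork sanding block.

```bash
cat > cf2.py <<'E'
import pickle
from h import *
for tag,roi in(("w1",(140,40,340,180)),("w2",(120,50,350,150))):
    c,s=pickle.load(open(tag+".pkl","rb")); hsv=cv2.cvtColor(c["frame"],cv2.COLOR_BGR2HSV)
    m=cv2.inRange(hsv,(55,70,30),(95,255,255)); q=np.zeros_like(m);x0,y0,x1,y1=roi;q[y0:y1,x0:x1]=255;m&=q
    m=cv2.morphologyEx(m,cv2.MORPH_OPEN,np.ones((2,2)))
    P=wcast(c,s,np.argwhere(m>0)[:,::-1],0.008)[:,:2]
    r=cv2.minAreaRect((P*1000).astype(np.float32)); b=cv2.boxPoints(r); print(tag,r,b.tolist())
    # knob: dark blob
    kr=(165,115,192,142) if tag=="w1" else (160,138,194,168)
    x0,y0,x1,y1=kr; g=c["frame"][y0:y1,x0:x1].max(2)
    mm=(g<45).astype(np.uint8); n,l,st,ce=cv2.connectedComponentsWithStats(mm); i=1+np.argmax(st[1:,4]); print("knob px",ce[i]+[x0,y0],st[i])
    # depth-based height over plate and knob
    def dp(uv):
        uv=np.atleast_2d(uv); o,d=wrist_rays(c,s,uv); T=np.array(c["tool_from_camera"]);R=Ro.from_quat(s["tcp_rot"]).as_matrix()
        zc=(d@(R@T[:3,2])); z=c["range_z"][uv[:,1].astype(int),uv[:,0].astype(int)]; return o+d*(z/zc)[:,None]
    print("knob depth",dp(ce[i]+[x0,y0]))
    if tag=="w2": print("plate,fence,jaw",dp([(270,90),(321,108),(231,109),(183,110)]))
    pickle.dump((c,s),open(tag+".pkl","wb"))
c1,s1=pickle.load(open("w1.pkl","rb"));c2,s2=pickle.load(open("w2.pkl","rb"))
def tri(u1,u2):
    (o1,d1),(o2,d2)=wrist_rays(c1,s1,u1),wrist_rays(c2,s2,u2); d1=d1[0];d2=d2[0]
    k=np.linalg.lstsq(np.c_[d1,-d2],o2-o1,rcond=None)[0]; a=o1+k[0]*d1;b=o2+k[1]*d2; return np.round((a+b)/2,4),round(np.linalg.norm(a-b),4)
print("corner tri (+x,+y)",tri((316,132),(333,68)),"hole -x+y",tri((181,59),(141,79)))
E
python3 cf2.py
```

```text
w1 ((474.1618957519531, -114.60783386230469), (284.1211242675781, 84.56890869140625), 82.20930480957031) [[413.0107421875, -249.62530517578125], [496.799072265625, -261.0890197753906], [535.3130493164062, 20.409637451171875], [451.52471923828125, 31.87335205078125]]
knob px [177.54424779 127.61061947] [  4   6  19  15 226]
knob depth [[ 0.42095569 -0.04302752  0.09522007]]
w2 ((473.3021545410156, -114.52799987792969), (285.1590881347656, 83.6055908203125), 82.50908660888672) [[413.2681579589844, -250.44091796875], [496.16021728515625, -261.3404846191406], [533.336181640625, 21.384918212890625], [450.444091796875, 32.28448486328125]]
knob px [175.74572127 151.50366748] [  4   4  26  21 409]
knob depth [[ 0.41959033 -0.04365659  0.09547098]]
plate,fence,jaw [[ 0.4772381  -0.16446707  0.00632539]
 [ 0.44325353 -0.22454282  0.04153983]
 [ 0.4578809  -0.10928076  0.03730433]
 [ 0.46779538 -0.04688675  0.03841917]]
corner tri (+x,+y) (array([ 0.4921, -0.2402,  0.065 ]), np.float64(0.0032)) hole -x+y (array([0.5246, 0.012 , 0.0216]), np.float64(0.0028))
```

```bash
python3 - <<'E'
import pickle
from h import *
c,s=pickle.load(open("w2.pkl","rb"))
ex=np.array([-.1331,-.9911]);ey=np.array([.9911,-.1331]);O=np.array([.50475,-.0562])
for v in (100,110):
    for u in range(304,338,2):
        z=c["range_z"][v,u]; p44=wcast(c,s,[(u,v)],.044)[0,:2]-O; p8=wcast(c,s,[(u,v)],.008)[0,:2]-O
        print(v,u,c["frame"][v,u].tolist(),round(float(z),3),"x@44 %.4f x@8 %.4f y@44 %.4f"%(p44@ex,p8@ex,p44@ey))
k=np.array([.4203,-.0434])-O; print("knob local",k@ex,k@ey,np.hypot(*k),"lever angle",np.arcsin((k@ex)/.09))
im=c["frame"][55:175,125:345]; cv2.imwrite("pics/w2c.png",cv2.resize(im,None,fx=3.6,fy=3.6,interpolation=2))
E
```

```text
100 304 [153, 212, 125] 0.396 x@44 0.1523 x@8 0.1582 y@44 -0.0287
100 306 [155, 214, 127] 0.396 x@44 0.1549 x@8 0.1610 y@44 -0.0287
100 308 [155, 213, 127] 0.399 x@44 0.1575 x@8 0.1639 y@44 -0.0286
100 310 [106, 151, 86] 0.397 x@44 0.1601 x@8 0.1667 y@44 -0.0286
100 312 [74, 106, 60] 0.397 x@44 0.1627 x@8 0.1696 y@44 -0.0285
100 314 [59, 78, 54] 0.398 x@44 0.1653 x@8 0.1725 y@44 -0.0284
100 316 [57, 60, 63] 0.386 x@44 0.1679 x@8 0.1753 y@44 -0.0284
100 318 [110, 116, 120] 0.374 x@44 0.1706 x@8 0.1782 y@44 -0.0283
100 320 [241, 245, 245] 0.366 x@44 0.1732 x@8 0.1811 y@44 -0.0282
100 322 [147, 187, 134] 0.362 x@44 0.1758 x@8 0.1840 y@44 -0.0282
100 324 [150, 209, 123] 0.362 x@44 0.1785 x@8 0.1869 y@44 -0.0281
100 326 [148, 206, 121] 0.365 x@44 0.1812 x@8 0.1898 y@44 -0.0280
100 328 [147, 205, 121] 0.364 x@44 0.1838 x@8 0.1927 y@44 -0.0279
100 330 [143, 199, 117] 0.362 x@44 0.1865 x@8 0.1957 y@44 -0.0278
100 332 [111, 158, 91] 0.366 x@44 0.1892 x@8 0.1986 y@44 -0.0277
100 334 [121, 169, 123] 0.374 x@44 0.1919 x@8 0.2016 y@44 -0.0276
100 336 [138, 182, 196] 0.405 x@44 0.1946 x@8 0.2045 y
[... 528 characters left out ...]
10 320 [236, 241, 240] 0.368 x@44 0.1732 x@8 0.1811 y@44 -0.0412
110 322 [129, 168, 115] 0.368 x@44 0.1758 x@8 0.1840 y@44 -0.0412
110 324 [148, 205, 120] 0.366 x@44 0.1785 x@8 0.1869 y@44 -0.0411
110 326 [150, 208, 123] 0.367 x@44 0.1811 x@8 0.1898 y@44 -0.0410
110 328 [148, 206, 121] 0.366 x@44 0.1838 x@8 0.1927 y@44 -0.0410
110 330 [143, 199, 116] 0.367 x@44 0.1865 x@8 0.1957 y@44 -0.0409
110 332 [133, 186, 117] 0.368 x@44 0.1892 x@8 0.1986 y@44 -0.0408
110 334 [144, 188, 213] 0.408 x@44 0.1919 x@8 0.2016 y@44 -0.0407
110 336 [162, 208, 238] 0.409 x@44 0.1946 x@8 0.2045 y@44 -0.0406
knob local -0.001445784999999996 -0.08540207500000002 0.08541453330669205 lever angle -0.016064968785345243
```

View pics/w2c.png

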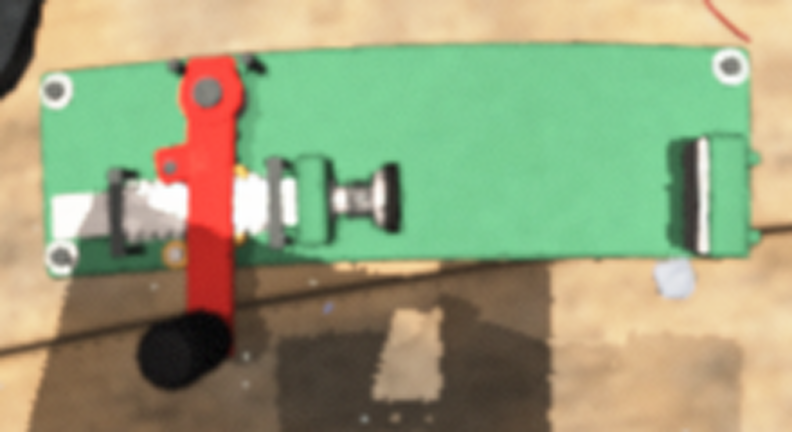

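The crop shows the lever partway through its stroke. The knob top is at about full-image (172,153.5), the pad at (235,110) and the fence's top edge at (319.5,108). Before going for the block I'll check how much room the bag leaves.

```bash
python3 - <<'E'
import pickle
from h import *
for n in("scene","top"):
    c=dict(np.load(n+"0.npz")); vv,uu=np.mgrid[190:340:1,80:220:1]; uv=np.c_[uu.ravel(),vv.ravel()]
    P=depthpts(c,uv); P=P[(P[:,0]>0)&(P[:,0]<.7)&(P[:,1]>.25)&(P[:,1]<.75)]
    for a in(.05,.1,.15,.2,.25):
        q=P[P[:,2]>a]; print(n,a,len(q), np.round(np.r_[q.min(0),q.max(0)],3) if len(q) else "")
    print("near",[ (y,np.round(P[(P[:,2]>.045)&(abs(P[:,1]-y)<.01)][:,0].max(initial=0),3)) for y in(.3,.34,.38,.42,.46,.5)])
    fr=c["frame"];hsv=cv2.cvtColor(fr,cv2.COLOR_BGR2HSV)
c=dict(np.load("top0.npz"));h=cv2.cvtColor(c["frame"],cv2.COLOR_BGR2HSV)[195:225,125:155]; print(h[13,14],h[3,3])
m=((h[...,1]>110)&(h[...,2]>120)).astype(np.uint8); cs,_=cv2.findContours(m,0,1);k=max(cs,key=cv2.contourArea)[:,0]+[125,195]
r=cv2.minAreaRect((cast(c,k,.03)[:,:2]*1000).astype(np.float32));print(r,cv2.boxPoints(r))
E
```

```text
scene 0.05 7616 [0.076 0.316 0.051 0.328 0.59  0.357]
scene 0.1 7245 [0.076 0.317 0.1   0.327 0.514 0.357]
scene 0.15 5950 [0.082 0.327 0.15  0.316 0.497 0.357]
scene 0.2 3385 [0.117 0.344 0.2   0.297 0.472 0.357]
scene 0.25 1132 [0.158 0.362 0.25  0.278 0.443 0.357]
near [(0.3, np.float64(0.0)), (0.34, np.float64(0.22)), (0.38, np.float64(0.327)), (0.42, np.float64(0.327)), (0.46, np.float64(0.288)), (0.5, np.float64(0.316))]
top 0.05 6007 [0.045 0.315 0.05  0.58  0.605 0.353]
top 0.1 5088 [0.064 0.317 0.1   0.482 0.581 0.353]
top 0.15 3698 [0.079 0.327 0.15  0.309 0.496 0.353]
top 0.2 2155 [0.115 0.344 0.2   0.288 0.47  0.353]
top 0.25 733 [0.161 0.362 0.25  0.273 0.442 0.353]
near [(0.3, np.float64(0.0)), (0.34, np.float64(0.3)), (0.38, np.float64(0.286)), (0.42, np.float64(0.317)), (0.46, np.float64(0.339)), (0.5, np.float64(0.248))]
[ 26  90 255] [ 18  94 229]
((474.7524108886719, 386.820068359375), (50.940486907958984, 99.0895004272461), 40.92704391479492) [[423.05188 407.56784]
 [487.96515 332.70132]
 [526.45294 366.0723 ]
 [461.53967 440.9388 ]]
```

```bash
python3 -m creep '[[[0.004,-0.0367,-0.003,0,0.087],[0.004,-0.0367,-0.003,0,0.087],[0.004,-0.0367,-0.003,0,0.087],[0.004,-0.0367,-0.003,0,0.087],[0.004,-0.0367,-0.003,0,0.087],[0.004,-0.0367,-0.003,0,0.087],[0.004,-0.0367,0,0,0.087],[0.004,-0.0367,0,0,0.087],[0.004,-0.0367,0,0,0.087],[0.004,-0.0367,0,0,0.087],[0.004,-0.0367,0,0,0.087],[0.004,-0.0367,0,0,0.087]]]';  python3 -m creep '[[[0,0,0,-1.4,0.087],[0,0,0,-1.4,0.087],[0,0,0,-1.4,0.087],[0,0,0,-1.4,0.087],[0,0,0,-1.4,0.087],[0,0,0,-1.4,0.087],[0,0,0,-1.4,0.087],[0,0,0,-1.4,0.087],[0,0,0,-1.4,0.087],[0,0,0,-1.4,0.087],[0,0,0,-1.4,0.087],[0,0,0,-1.4,0.087]]]'; python3 -m creep '[[[0,0,0,-1.3,0.087],[0,0,0,0,0.087],[0,0,0,0,0.087]]]'; python3 look.py w3
```

```text
time: 3.45
ee_pos: [0.491, 0.3032, 0.2972]
tcp_rot: [0.997, -0.073, -0.0, 0.0]
contact_force: [1.8, 0.3, 0.5]
width: 0.0871
finger_force: 0.0
time: 4.45
ee_pos: [0.4909, 0.3012, 0.2972]
tcp_rot: [0.789, 0.615, -0.0, 0.0]
contact_force: [-0.0, -0.3, 1.5]
width: 0.0873
finger_force: 0.0
time: 4.7
ee_pos: [0.4908, 0.3013, 0.2973]
tcp_rot: [0.756, 0.655, -0.0, 0.0]
contact_force: [-0.4, 0.2, -0.4]
width: 0.0868
finger_force: 0.0
[0.4908 0.3013 0.2973] [ 0.41  0.07  1.58 -0.    1.49  0.56]
```

View pics/w3.png

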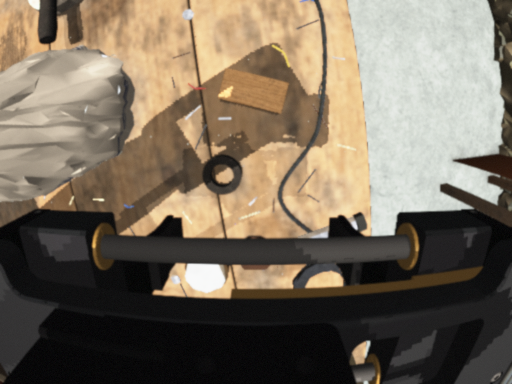

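The block's corners are at about (226,68), (288,82), (280,113) and (219,97), its long side nearly along image u; black tape is at (222,173) and the bag is off to the left.

```bash
python3 - <<'E'
import pickle
from h import *
c,s=pickle.load(open("w3.pkl","rb")); z=c["range_z"]
print(np.round(z[60:125:8,200:310:10],3))
# height map via depth
vv,uu=np.mgrid[55:125,205:305]; uv=np.c_[uu.ravel(),vv.ravel()]
o,d=wrist_rays(c,s,uv); T=np.array(c["tool_from_camera"]);R=Ro.from_quat(s["tcp_rot"]).as_matrix()
P=o+d*(z[vv,uu].ravel()/(d@(R@T[:3,2])))[:,None]; H=P[:,2].reshape(vv.shape); m=(H>.018).astype(np.uint8)
m=cv2.morphologyEx(m,cv2.MORPH_OPEN,np.ones((5,5)))
print("bench",np.median(H[m==0]),"top",np.median(H[m>0]),m.sum())
cs,_=cv2.findContours(m,0,1);k=max(cs,key=cv2.contourArea)[:,0]+[205,55]
r=cv2.minAreaRect((wcast(c,s,k,.03)[:,:2]*1000).astype(np.float32));print("depth rect",r)
hsv=cv2.cvtColor(c["frame"],cv2.COLOR_BGR2HSV)[55:125,205:305]; print(hsv[35,50],hsv[45,5],hsv[10,80])
cr=np.array([(226,68),(288,82),(280,113),(219,97)]);print(wcast(c,s,cr,.032))
cv2.imwrite("pics/w3c.png",cv2.resize(c["frame"][55:125,205:305],None,fx=7,fy=7,interpolation=2))
E
```

```text
[[0.407 0.408 0.406 0.406 0.408 0.407 0.407 0.409 0.408 0.409 0.408]
 [0.409 0.411 0.41  0.412 0.411 0.41  0.41  0.411 0.411 0.409 0.411]
 [0.415 0.414 0.414 0.384 0.383 0.384 0.385 0.413 0.413 0.414 0.413]
 [0.428 0.418 0.416 0.385 0.387 0.388 0.386 0.386 0.385 0.417 0.416]
 [0.425 0.421 0.389 0.387 0.389 0.39  0.389 0.39  0.389 0.42  0.419]
 [0.425 0.423 0.422 0.391 0.39  0.392 0.392 0.393 0.392 0.422 0.424]
 [0.426 0.425 0.424 0.425 0.426 0.426 0.396 0.395 0.393 0.426 0.425]
 [0.43  0.429 0.429 0.429 0.429 0.429 0.428 0.429 0.428 0.429 0.429]
 [0.43  0.431 0.431 0.432 0.431 0.433 0.432 0.432 0.432 0.433 0.431]]
bench -0.00031756357298970417 top 0.03165302688951091 2122
depth rect ((502.34771728515625, 403.0915222167969), (46.10869598388672, 90.89582061767578), 68.09840393066406)
[ 15 130 182] [ 16 112 137] [15 99 95]
[[0.47069424 0.4391679  0.032     ]
 [0.5515182  0.40766457 0.032     ]
 [0.53462524 0.36633937 0.032     ]
 [0.45534127 0.40051639 0.032     ]]
```

View pics/w3c.png

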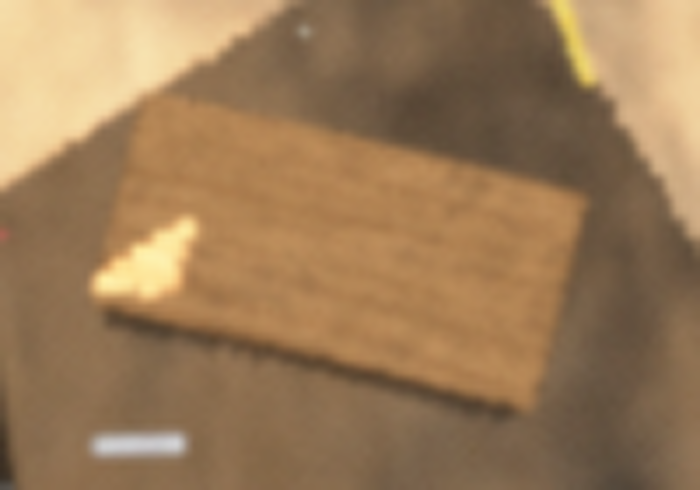

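The crop confirms a clean rectangle. By depth the block is 32 mm high and 46 x 91 mm, centred at (0.502,0.403) with its long axis at -22°.

```bash
python3 -m creep '[[[0.034,-0.001,0,0,0.087],[0.034,-0.001,0,0,0.087],[0.0344,-0.001,0,0,0.087]]]'; python3 -m creep '[[[0,0,0.02,-1.39,0.087],[0,0,0.02,-1.39,0.087],[0,0,0.02,-1.39,0.087],[0,0,0.02,-1.39,0.087],[0,0,0.02,-1.39,0.087],[0,0,0.02,-1.39,0.087],[0,0,0.02,-1.39,0.087],[0,0,0.02,-1.39,0.087],[0,0,0.02,-1.39,0.087],[0,0,0.017,-1.39,0.087],[0,0,0,-1.36,0.087],[0,0,0,0,0.087]]]'; python3 -c "
from cell import bot
from h import *
s=bot.sense();print(s['ee_pos'],Ro.from_quat(s['tcp_rot']).as_matrix().round(3).tolist(),s['joint_positions'])"
```

```text
time: 5.0
ee_pos: [0.5024, 0.4041, 0.2978]
tcp_rot: [0.756, 0.654, 0.0, 0.0]
contact_force: [1.2, 0.2, -0.5]
width: 0.087
finger_force: 0.0
time: 6.0
ee_pos: [0.5009, 0.4027, 0.0985]
tcp_rot: [0.187, 0.982, -0.001, -0.001]
contact_force: [0.2, -0.2, 0.6]
width: 0.087
finger_force: 0.0
[0.50090186 0.40265362 0.09849705] [[-0.93, 0.368, -0.003], [0.368, 0.93, -0.002], [0.002, -0.003, -1.0]] [ 5.54524999e-01  3.93864658e-01  1.58828759e+00 -9.49916254e-05
  1.16299888e+00 -6.39445120e-01]
```

```bash
python3 -m creep '[[[-0.001,0,0.02,0,0.087],[0,0,0.02,0,0.087],[0,0,0.02,0,0.087],[0,0,0.015,0,0.087],[0,0,0,0,0.087],[0,0,0,0,0.04],[0,0,0,0,0.04],[0,0,0,0,0.04],[0,0,0,0,0.04],[0,0,0,0,0.04],[0,0,0,0,0.04],[0,0,0,0,0.04]]]' 30; python3 -m creep '[[[0,0,0,0,0.04],[0,0,0,0,0.04],[0,0,0,0,0.04],[0,0,0,0,0.04],[0,0,0,0,0.04]]]' 30
```

```text
time: 7.0
ee_pos: [0.503, 0.4032, 0.026]
tcp_rot: [0.188, 0.982, 0.0, 0.0]
contact_force: [0.0, 0.2, 0.1]
width: 0.0485
finger_force: 0.0
time: 7.42
ee_pos: [0.503, 0.4033, 0.0258]
tcp_rot: [0.188, 0.982, 0.0, 0.0]
contact_force: [-1.3, 1.5, 3.3]
width: 0.0448
finger_force: 30.0
```

Gripped: 44.8 mm opening at 30 N. Now lift, turn back and carry.

```bash
python3 -m creep '[[[0,0,-0.02,0,0.04],[0,0,-0.03,0,0.04],[0,0,-0.03,0,0.04],[0,0,-0.03,0,0.04],[0,0,-0.03,0,0.04],[0,0,-0.03,0,0.04],[0,0,-0.02,1.2,0.04],[0,0,0,1.3,0.04],[0,0,0,1.3,0.04],[0,0,0,1.3,0.04],[0,0,0,1.3,0.04],[0,0,0,1.3,0.04]]]'; python3 -m creep '[[[0,0,0,1.3,0.04],[0,0,0,1.3,0.04],[0,0,0,1.3,0.04],[0,0,0,1.3,0.04],[0,0,0,1.2,0.04],[0,0,0,1.1,0.04],[0,0,0,0,0.04],[0,0,0,0,0.04]]]'; python3 -c "
from cell import bot
from h import *
s=bot.sense();R=Ro.from_quat(s['tcp_rot']).as_matrix();print(np.degrees(np.arctan2(R[1,0],R[0,0])), R.T@(np.array([.4469,-.1756,.2])-s['ee_pos']))"
```

```text
time: 8.42
ee_pos: [0.5022, 0.4026, 0.2143]
tcp_rot: [0.504, 0.864, -0.001, -0.0]
contact_force: [-0.6, -0.0, -2.1]
width: 0.0445
finger_force: 30.0
time: 9.08
ee_pos: [0.5024, 0.4027, 0.2146]
tcp_rot: [0.752, 0.659, -0.001, -0.0]
contact_force: [0.5, 0.1, -1.4]
width: 0.0451
finger_force: 30.0
82.47092518700104 [-0.58061067  0.02076275  0.01524632]
```

```bash
python3 -m creep '[[[-0.02,0.001,0,0,0.04],[-0.035,0.001,0,0,0.04],[-0.035,0.001,0,0,0.04],[-0.035,0.001,0,0,0.04],[-0.035,0.001,0,0,0.04],[-0.035,0.001,0,0,0.04],[-0.035,0.001,0,0,0.04],[-0.035,0.001,0,0,0.04],[-0.035,0.001,0,0,0.04],[-0.035,0.001,0,0,0.04],[-0.035,0.001,0,0,0.04],[-0.035,0.001,0,0,0.04]]]'; python3 -m creep '[[[-0.035,0.001,0.015,0,0.04],[-0.035,0.001,0.015,0,0.04],[-0.035,0.002,0.015,0,0.04],[-0.035,0.002,0.015,0,0.04],[-0.035,0.002,0.015,0,0.04],[0,0,0,0,0.04],[0,0,0,0,0.04],[0,0,0,0,0.04]]]'; python3 look.py w4; python3 -c "
from cell import bot
from h import *
s=bot.sense();R=Ro.from_quat(s['tcp_rot']).as_matrix();print(np.degrees(np.arctan2(R[1,0],R[0,0])), R.T@(np.array([.4469,-.1756,.034])-s['ee_pos']))"
```

```text
time: 10.08
ee_pos: [0.4598, -0.0014, 0.2155]
tcp_rot: [0.752, 0.659, 0.0, 0.0]
contact_force: [1.3, 1.3, -2.7]
width: 0.0449
finger_force: 30.0
time: 10.75
ee_pos: [0.4447, -0.1742, 0.1404]
tcp_rot: [0.753, 0.658, 0.0, -0.0]
contact_force: [0.9, 0.6, -2.9]
width: 0.0451
finger_force: 30.0
[ 0.4447 -0.1742  0.1404] [-0.54 -0.04  2.    0.    1.18 -0.41]
82.39485463380974 [-0.00157651  0.00196122  0.10679402]
```

View pics/w4.png

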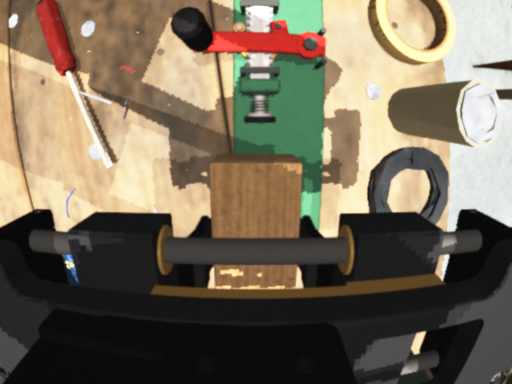

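The block hangs squarely over the bed, with its rear edge at about row 157. The pad front is at (260,120), the pivot at (312,44) and the knob at (189,27). I'll check the clamp estimate from here.

```bash
python3 - <<'E'
import pickle
from h import *
c,s=pickle.load(open("w4.pkl","rb"))
ex=np.array([-.1331,-.9911]);ey=np.array([.9911,-.1331]);O=np.array([.50475,-.0562])
def L(n,uv,z): p=wcast(c,s,[uv],z)[0,:2]-O; print(n,np.round([p@ex*1e3,p@ey*1e3],1))
hsv=cv2.cvtColor(c["frame"],cv2.COLOR_BGR2HSV)
for v in (130,140,150):
    g=np.where(cv2.inRange(hsv[v:v+1],(55,70,20),(95,255,255))[0])[0]; L("edges",(g[0]-.5,v),.008);L("",(g[-1]+.5,v),.008)
L("pivot",(312,44),.042); L("knob",(189,27),.097); L("pad mid",(260,118),.036); L("bar",(260,20),.03); L("jaw mid",(261,80),.044)
for u in (215,255,295): L("blk rear top", (u,156),.14+.006)
for u in (211,302): L("blk side",(u,170),.146)
R=Ro.from_quat(s["tcp_rot"]).as_matrix(); p=s["ee_pos"][:2]-O; print("tcp local",p@ex,p@ey)
print(c["frame"][90:126:2,260].tolist())
E
```

```text
edges [ 71.4 -63.8]
 [70.6 19.9]
edges [ 80.7 -63.9]
 [80.1 20.1]
edges [ 90.2 -64. ]
 [89.7 19.5]
pivot [-3.1  3. ]
knob [ -1.6 -85.9]
pad mid [ 60.1 -39.6]
bar [-27.  -39.4]
jaw mid [ 29.  -38.9]
blk rear top [ 77.1 -62.6]
blk rear top [ 77.2 -43.6]
blk rear top [ 77.2 -24.7]
blk side [ 83.9 -64.7]
blk side [ 83.9 -21.1]
tcp local 0.1249612300201683 -0.04375888947377706
[[74, 102, 60], [50, 64, 46], [81, 84, 89], [188, 195, 209], [196, 204, 219], [132, 138, 147], [152, 160, 173], [119, 124, 133], [125, 130, 140], [166, 173, 184], [124, 129, 137], [180, 188, 202], [190, 197, 211], [120, 127, 137], [32, 34, 38], [28, 32, 34], [46, 60, 42], [85, 122, 70]]
```

```bash
python3 -m creep '[[[0,0.0035,0.02,0,0.04],[0,0,0.025,0,0.04],[0,0,0.025,0,0.04],[0,0,0.02,0,0.04],[0,0,0.01,0,0.04],[0,0,0.004,0,0.04],[0,0,0,0,0.04],[0,0,0,0,0.04]]]'
```

```text
time: 11.47
ee_pos: [0.4495, -0.1749, 0.0377]
tcp_rot: [0.753, 0.658, 0.0, 0.001]
contact_force: [-0.4, -0.4, -1.6]
width: 0.0451
finger_force: 30.0
```

```bash
python3 -m creep '[[[0,-0.0015,0.002,0,0.04],[0,0,0.002,0,0.04],[0,0,0,0,0.04],[0,0,0,0,0.04]]]'; 
```

```text
time: 11.8
ee_pos: [0.448, -0.1752, 0.0338]
tcp_rot: [0.753, 0.658, 0.0, 0.001]
contact_force: [-0.2, 0.2, 3.9]
width: 0.0449
finger_force: 30.0
```

```bash
python3 -m creep '[[[0,0,0,0,0.06],[0,0,0,0,0.07],[0,0,0,0,0.07],[0,0,0,0,0.07],[0,0,0,0,0.07],[0,0,0,0,0.07],[0,0,-0.02,0,0.07],[0,0,-0.03,0,0.07],[0,0,-0.04,0,0.07],[0,0,-0.04,0,0.07],[0,0,-0.02,0,0.07],[0,0,0,0,0.07]]]';python3 -m creep '[[[-0.02,0,-0.03,0,0.07],[-0.02,0,-0.03,0,0.07],[0,0,0,0,0.07],[0,0,0,0,0.07]]]'; python3 look.py w5; cp pics/w5.png pics/w5b.png
```

```text
time: 12.8
ee_pos: [0.4501, -0.1765, 0.1887]
tcp_rot: [0.753, 0.658, 0.002, 0.005]
contact_force: [0.7, -0.3, -0.6]
width: 0.0699
finger_force: 0.0
time: 13.13
ee_pos: [0.4422, -0.2155, 0.2436]
tcp_rot: [0.753, 0.657, 0.0, 0.001]
contact_force: [-0.1, 0.1, -0.3]
width: 0.07
finger_force: 0.0
[ 0.4422 -0.2155  0.2436] [-0.61 -0.11  1.86  0.    1.39 -0.48]
```

View pics/w5.png

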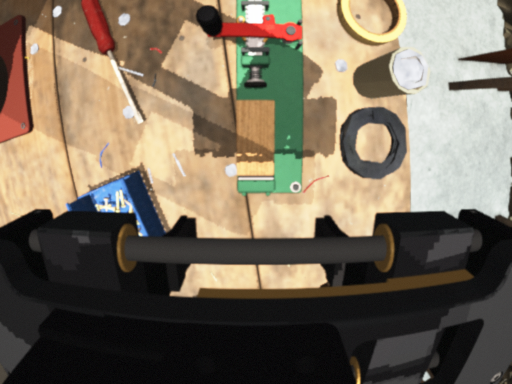

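The block now lies on the bed between the pad (row 86) and the fence (row 177), spanning columns 237–274. I'll measure the gap and the lever.

```bash
python3 - <<'E'
import pickle
from h import *
c,s=pickle.load(open("w5.pkl","rb"))
ex=np.array([-.1331,-.9911]);ey=np.array([.9911,-.1331]);O=np.array([.50475,-.0562])
def L(n,uv,z): p=wcast(c,s,[uv],z)[0,:2]-O; print(n,np.round([p@ex*1e3,p@ey*1e3],1))
print([(v,c["frame"][v,250].tolist(),c["frame"][v,262].tolist()) for v in range(166,184)])
for v in (174,176,178): L("row%d z40"%v,(255,v),.04); L("  z44",(255,v),.044)
L("blk rear",(255,100.5),.04)
v=130; fr=c["frame"][v,228:284].astype(int); print([(228+i,p.tolist()) for i,p in enumerate(fr) if i in(5,6,7,8,9,10,11,12,42,43,44,45,46,47,48,49,50)])
L("l",(237,130),.04);L("r",(274.5,130),.04); L("pad",(255,86),.036)
# knob
c3,s3=pickle.load(open("w5.pkl","rb")); g=(c["frame"][0:45,185:225].max(2)<50).astype(np.uint8)
n,l,st,ce=cv2.connectedComponentsWithStats(g); i=1+np.argmax(st[1:,4]); print(st[i],ce[i]+[185,0]); L("knob blob @.07",tuple(ce[i]+[185,0]),.08); L("pivot",(293,32),.042)
E
```

```text
[(166, [147, 220, 250], [145, 217, 249]), (167, [151, 224, 251], [148, 220, 250]), (168, [152, 225, 251], [151, 224, 251]), (169, [149, 222, 251], [153, 226, 251]), (170, [147, 219, 250], [150, 222, 251]), (171, [139, 211, 247], [143, 214, 248]), (172, [139, 208, 246], [137, 206, 245]), (173, [136, 206, 245], [138, 206, 245]), (174, [128, 194, 238], [131, 196, 239]), (175, [105, 151, 195], [106, 152, 197]), (176, [101, 116, 136], [102, 117, 136]), (177, [167, 176, 188], [173, 180, 192]), (178, [222, 229, 236], [227, 232, 239]), (179, [196, 213, 215], [201, 217, 218]), (180, [133, 168, 130], [135, 169, 131]), (181, [119, 168, 98], [122, 170, 100]), (182, [131, 183, 105], [131, 183, 107]), (183, [132, 186, 107], [133, 186, 108])]
row174 z40 [169.  -40.3]
  z44 [168.2 -40.3]
row176 z40 [171.4 -40.3]
  z44 [170.6 -40.3]
row178 z40 [173.8 -40.3]
  z44 [173.  -40.3]
blk rear [ 81.9 -40. ]
[(233, [70, 96, 119]), (234, [65, 90, 112]), (235, [59, 84, 107]), (236, [64, 98, 134]), (237, [80, 126, 172]), (238, [91, 140, 190]), (239, [94, 146, 196]), (240, [98, 150, 198]), (270, [97, 150, 199]), (271, [94, 148, 198]), (272, [91, 143, 192]), (273, [88, 138, 179]), (274, [79, 120, 131]), (275, [77, 112, 82]), (276, [80, 113, 65]), (277, [79, 113, 63]), (278, [79, 114, 64])]
l [116.4 -61.1]
r [116.5 -17.4]
pad [ 64.4 -39.9]
[ 11   6  26  30 549] [209.29690346  19.84699454]
knob blob @.07 [ -4.9 -87.4]
pivot [-1.3  4.4]
```

```bash
python3 -m creep '[[[0.034,-0.0095,0,0,0.07],[0.034,-0.0095,0,0,0.07],[0.034,-0.0095,0,0,0.07],[0.034,-0.0095,0,0,0.07],[0.035,-0.0095,0,0,0.07]]]'; python3 -m creep '[[[0,0,0,1.39,0.07],[0,0,0,1.39,0.07],[0,0,0,1.39,0.07],[0,0,0,1.39,0.07],[0,0,0,1.39,0.07],[0,0,0,1.39,0.07],[0,0,0,1.39,0.07],[0,0,0,1.39,0.07],[0,0,0,1.39,0.07],[0,0,0,1.39,0.07],[0,0,0,1.39,0.07],[0,0,0,1.39,0.07]]]';python3 -m creep '[[[0,0,0.02,1.32,0.07],[0,0,0.02,0,0.07],[0,0,0.02,0,0.07],[0,0,0,0,0.07],[0,0,0,0,0.07]]]'; python3 look.py w6;  python3 -c "
from cell import bot
from h import *
s=bot.sense();R=Ro.from_quat(s['tcp_rot']).as_matrix();print(np.degrees(np.arctan2(R[1,0],R[0,0])), R.T@(np.array([.418,-.0396,.072])-s['ee_pos']))"
```

```text
time: 13.6
ee_pos: [0.4156, -0.0362, 0.24]
tcp_rot: [0.753, 0.658, -0.001, -0.002]
contact_force: [-0.2, 1.1, -0.3]
width: 0.0702
finger_force: 0.0
time: 14.6
ee_pos: [0.4161, -0.0375, 0.24]
tcp_rot: [1.0, -0.012, -0.002, -0.001]
contact_force: [0.3, 0.4, 0.7]
width: 0.0697
finger_force: 0.0
time: 15.02
ee_pos: [0.4154, -0.0374, 0.1801]
tcp_rot: [0.998, -0.067, -0.003, -0.001]
contact_force: [-0.1, 0.3, 0.2]
width: 0.0701
finger_force: 0.0
[ 0.4154 -0.0374  0.1801] [-0.28 -0.24  2.1   0.    1.29  1.42]
-7.663108794694142 [0.00187544 0.00157911 0.10972053]
```

View pics/w6.png

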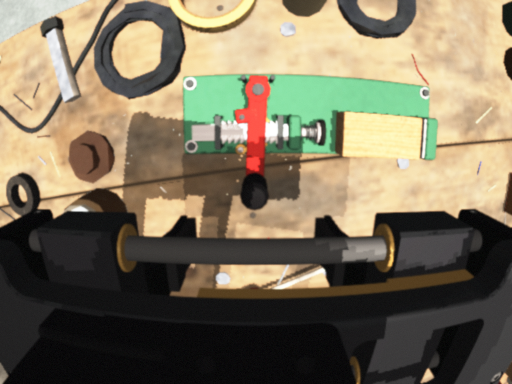

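The knob's top is at (253,190), midway between the open fingers. The block lies between the pad (row 130, col 320) and the fence. Now descend and grasp.

```bash
python3 -m creep '[[[0.002,0.0015,0.02,0,0.07],[0,0,0.03,0,0.07],[0,0,0.03,0,0.07],[0,0,0.02,0,0.07],[0,0,0.008,0,0.07],[0,0,0,0,0.07],[0,0,0,0,0.015],[0,0,0,0,0.015],[0,0,0,0,0.015],[0,0,0,0,0.015],[0,0,0,0,0.015],[0,0,0,0,0.015]]]' 30;python3 -m creep '[[[0,0,0,0,0.015],[0,0,0,0,0.015],[0,0,0,0,0.015],[0,0,0,0,0.015],[0,0,0,0,0.015],[0,0,0,0,0.015]]]' 40
```

```text
time: 16.07
ee_pos: [0.4196, -0.0403, 0.0751]
tcp_rot: [0.998, -0.067, 0.001, 0.0]
contact_force: [-0.4, -0.1, 0.5]
width: 0.038
finger_force: 0.0
time: 16.57
ee_pos: [0.4191, -0.04, 0.0746]
tcp_rot: [0.998, -0.067, -0.0, -0.0]
contact_force: [-2.2, 2.9, 4.1]
width: 0.0225
finger_force: 40.0
```

```bash
cat > f.py <<'E'
from cell import bot
import numpy as np
ex=np.array([-.1331,-.9911]);ey=np.array([.9911,-.1331]);O=np.array([.50475,-.0562])
s=bot.sense();p=np.array(s["ee_pos"][:2])-O;F=np.array(s["contact_force"][:2])
print("t %.2f local x %.1f y %.1f  Fx %.1f Fy %.1f w %.4f"%(s["time"],p@ex*1e3,p@ey*1e3,F@ex,F@ey,s["width"]))
E
python3 f.py; python3 -m creep '[[[0,-0.002,0,0,0.015],[0,-0.002,0,0,0.015],[0,-0.002,0,0,0.015],[0,-0.002,0,0,0.015],[0,0,0,0,0.015]]]'; python3 f.py; python3 -m creep '[[[0,-0.002,0,0,0.015],[0.0005,-0.002,0,0,0.015],[0.0005,0,0,0,0.015]]]';python3 f.py
```

```text
t 16.57 local x -4.6 y -87.1  Fx -2.6 Fy -2.6 w 0.0225
time: 16.98
ee_pos: [0.4199, -0.0336, 0.0746]
tcp_rot: [0.998, -0.067, -0.0, 0.001]
contact_force: [-6.2, -7.1, 4.1]
width: 0.0232
finger_force: 40.0
t 16.98 local x -11.1 y -87.1  Fx 7.9 Fy -5.2 w 0.0232
time: 17.23
ee_pos: [0.4203, -0.0297, 0.0745]
tcp_rot: [0.998, -0.067, -0.002, 0.001]
contact_force: [-10.5, -6.9, 11.0]
width: 0.023
finger_force: 40.0
t 17.23 local x -15.0 y -87.2  Fx 8.2 Fy -9.4 w 0.0230
```

```bash
python3 -m creep '[[[-0.001,-0.001,0,0,0.015],[-0.0005,-0.001,0,0,0.015],[0,0,0,0,0.015],[0,0,0,0,0.015]]]'; python3 f.py; python3 -m creep '[[[0,-0.001,0,0,0.015],[0,-0.001,0,0,0.015],[0,0,0,0,0.015],[0,0,0,0,0.015]]]'; python3 f.py
```

```text
time: 17.57
ee_pos: [0.4205, -0.028, 0.0745]
tcp_rot: [0.998, -0.068, -0.0, 0.002]
contact_force: [-2.4, -7.5, 1.2]
width: 0.0231
finger_force: 40.0
t 17.57 local x -16.7 y -87.3  Fx 7.8 Fy -1.4 w 0.0231
time: 17.9
ee_pos: [0.4208, -0.026, 0.0745]
tcp_rot: [0.998, -0.068, 0.0, 0.002]
contact_force: [-2.8, -7.7, 1.2]
width: 0.0226
finger_force: 40.0
t 17.90 local x -18.7 y -87.2  Fx 8.0 Fy -1.7 w 0.0226
```

```bash
python3 -m creep '[[[0,-0.001,0,0,0.015],[0,0,0,0,0.015],[0,0,0,0,0.015]]]'; python3 f.py; python3 -m creep '[[[0,-0.001,0,0,0.015],[0,0,0,0,0.015],[0,0,0,0,0.015]]]'; python3 f.py;python3 -m creep '[[[0,-0.001,0,0,0.015],[0,0,0,0,0.015],[0,0,0,0,0.015]]]'; python3 f.py
```

```text
time: 18.15
ee_pos: [0.4208, -0.0248, 0.0745]
tcp_rot: [0.998, -0.067, -0.0, 0.002]
contact_force: [-3.4, -7.6, 2.3]
width: 0.0233
finger_force: 39.4
t 18.15 local x -19.9 y -87.4  Fx 8.0 Fy -2.4 w 0.0233
time: 18.4
ee_pos: [0.4208, -0.0243, 0.0745]
tcp_rot: [0.998, -0.067, -0.0, 0.002]
contact_force: [-3.0, -10.4, 2.1]
width: 0.023
finger_force: 39.6
t 18.40 local x -20.4 y -87.4  Fx 10.7 Fy -1.6 w 0.0230
time: 18.65
ee_pos: [0.4209, -0.0242, 0.0745]
tcp_rot: [0.998, -0.067, -0.0, 0.003]
contact_force: [-4.1, -13.2, 1.4]
width: 0.0229
finger_force: 39.6
t 18.65 local x -20.5 y -87.4  Fx 13.7 Fy -2.3 w 0.0229
```

```bash
python3 -m creep '[[[-0.0005,0.0032,0,0,0.015],[-0.0004,0.0032,0,0,0.015],[-0.0003,0.0032,0,0,0.015],[-0.0002,0.0032,0,0,0.015],[0,0.0032,0,0,0.015],[0,0.0032,0,0,0.015],[0.0002,0.0032,0,0,0.015],[0.0003,0.0032,0,0,0.015],[0.0004,0.0032,0,0,0.015],[0.0005,0.0032,0,0,0.015],[0,0,0,0,0.015],[0,0,0,0,0.015]]]'; python3 f.py;python3 -m creep '[[[0,0,0,0,0.015],[0,0,0,0,0.015]]]'; python3 f.py
```

```text
time: 19.65
ee_pos: [0.4154, -0.0511, 0.0743]
tcp_rot: [0.998, -0.066, -0.002, -0.002]
contact_force: [-6.7, 8.7, 10.2]
width: 0.0229
finger_force: 40.0
t 19.65 local x 6.8 y -89.2  Fx -7.8 Fy -7.8 w 0.0229
time: 19.82
ee_pos: [0.4154, -0.0511, 0.0744]
tcp_rot: [0.998, -0.066, -0.002, -0.002]
contact_force: [-6.1, 8.5, 10.4]
width: 0.023
finger_force: 40.0
t 19.82 local x 6.8 y -89.2  Fx -7.6 Fy -7.2 w 0.0230
```

```bash
python3 -m creep '[[[-0.0012,-0.0031,0,0,0.015],[-0.0006,-0.0031,0,0,0.015],[-0.0003,-0.0031,0,0,0.015],[-0.0002,-0.0031,0,0,0.015],[0,-0.0031,0,0,0.015],[0,-0.0031,0,0,0.015],[0.0003,-0.0031,0,0,0.015],[0.0005,-0.0031,0,0,0.015],[0.0007,-0.0031,0,0,0.015],[0.0008,-0.0031,0,0,0.015],[0,0,0,0,0.015],[0,0,0,0,0.015]]]'; python3 f.py;python3 -m creep '[[[-0.0008,0.0031,0,0,0.015],[-0.0007,0.0031,0,0,0.015],[-0.0005,0.0031,0,0,0.015],[-0.0003,0.0031,0,0,0.015],[0,0.0031,0,0,0.015],[0,0.0031,0,0,0.015],[0.0002,0.0031,0,0,0.015],[0.0003,0.0031,0,0,0.015],[0.0003,0.0031,0,0,0.015],[0.0003,0.0031,0,0,0.015],[0,0,0,0,0.015],[0,0,0,0,0.015]]]'; python3 f.py
```

```text
time: 20.82
ee_pos: [0.419, -0.024, 0.0741]
tcp_rot: [0.998, -0.067, -0.003, 0.002]
contact_force: [-10.7, -10.2, 7.9]
width: 0.0231
finger_force: 39.5
t 20.82 local x -20.5 y -89.3  Fx 11.6 Fy -9.3 w 0.0231
time: 21.82
ee_pos: [0.4139, -0.0507, 0.074]
tcp_rot: [0.998, -0.066, -0.002, -0.002]
contact_force: [-7.5, 9.2, 9.4]
width: 0.0225
finger_force: 40.0
t 21.82 local x 6.7 y -90.7  Fx -8.1 Fy -8.7 w 0.0225
```

```bash
python3 -m creep '[[[0.0008,-0.0031,0,0,0.015],[0.0004,-0.0031,0,0,0.015],[0,-0.0031,0,0,0.015],[0,-0.0031,0,0,0.015],[0,-0.0031,0,0,0.015],[0,-0.0031,0,0,0.015],[0.0003,-0.0031,0,0,0.015],[0.0005,-0.0031,0,0,0.015],[0.0005,-0.0031,0,0,0.015],[0.0005,-0.0031,0,0,0.015],[0,0,0,0,0.015],[0,0,0,0,0.015]]]'; python3 f.py;python3 -m creep '[[[-0.0005,0.0031,0,0,0.015],[-0.0005,0.0031,0,0,0.015],[-0.0005,0.0031,0,0,0.015],[-0.0003,0.0031,0,0,0.015],[0,0.0031,0,0,0.015],[0,0.0031,0,0,0.015],[0,0.0031,0,0,0.015],[0,0.0031,0,0,0.015],[0.0003,0.0031,0,0,0.015],[0.0003,0.0031,0,0,0.015],[0,0,0,0,0.015],[0,0,0,0,0.015]]]'; python3 f.py
```

```text
time: 22.82
ee_pos: [0.4205, -0.0242, 0.0739]
tcp_rot: [0.998, -0.067, -0.003, 0.002]
contact_force: [-11.7, -10.0, 6.5]
width: 0.0228
finger_force: 39.7
t 22.82 local x -20.5 y -87.7  Fx 11.4 Fy -10.2 w 0.0228
time: 23.82
ee_pos: [0.4156, -0.0509, 0.0738]
tcp_rot: [0.998, -0.066, -0.002, -0.002]
contact_force: [-6.8, 8.9, 9.1]
width: 0.0229
finger_force: 40.0
t 23.82 local x 6.6 y -89.1  Fx -7.9 Fy -7.9 w 0.0229
```

```bash
python3 -m creep '[[[0.0004,-0.0031,0,0,0.015],[0.0002,-0.0031,0,0,0.015],[0,-0.0031,0,0,0.015],[0,-0.0031,0,0,0.015],[0,-0.0031,0,0,0.015],[0,-0.0031,0,0,0.015],[0,-0.0031,0,0,0.015],[0.0002,-0.0031,0,0,0.015],[0.0003,-0.0031,0,0,0.015],[0.0003,-0.0031,0,0,0.015],[0,0,0,0,0.015],[0,0,0,0,0.015]]]'; python3 f.py;python3 -m creep '[[[-0.0005,0.0031,0,0,0.015],[-0.0005,0.0031,0,0,0.015],[-0.0005,0.0031,0,0,0.015],[-0.0003,0.0031,0,0,0.015],[0,0.0031,0,0,0.015],[0,0.0031,0,0,0.015],[0,0.0031,0,0,0.015],[0,0.0031,0,0,0.015],[0.0003,0.0031,0,0,0.015],[0.0003,0.0031,0,0,0.015],[0,0,0,0,0.015],[0,0,0,0,0.015]]]'; python3 f.py
```

```text
time: 24.82
ee_pos: [0.4208, -0.0243, 0.0736]
tcp_rot: [0.998, -0.067, -0.003, 0.002]
contact_force: [-8.5, -10.7, 3.2]
width: 0.0232
finger_force: 39.7
t 24.82 local x -20.5 y -87.4  Fx 11.8 Fy -7.0 w 0.0232
time: 25.82
ee_pos: [0.4152, -0.0504, 0.0735]
tcp_rot: [0.998, -0.066, -0.003, -0.002]
contact_force: [-8.6, 11.2, 8.8]
width: 0.023
finger_force: 40.0
t 25.82 local x 6.2 y -89.5  Fx -10.0 Fy -10.0 w 0.0230
```

```bash
python3 -m creep '[[[0,0.001,0,0,0.015],[0,0.0005,0,0,0.015],[0,0,0,0,0.015],[0,0,0,0,0.015]]]'; python3 f.py
```

```text
time: 26.15
ee_pos: [0.415, -0.0514, 0.0735]
tcp_rot: [0.998, -0.066, -0.003, -0.003]
contact_force: [-8.0, 13.5, 7.8]
width: 0.023
finger_force: 40.0
t 26.15 local x 7.2 y -89.6  Fx -12.3 Fy -9.7 w 0.0230
```

Stroke 4 shows a rise in force, but it's borderline. I'll look at the jaw, pad and block before deciding.

```bash
python3 -m creep '[[[0.0004,-0.0031,0,0,0.015],[0.0002,-0.0031,0,0,0.015],[0,-0.0031,0,0,0.015],[0,-0.0031,0,0,0.015],[0,-0.0031,0,0,0.015],[0,-0.0031,0,0,0.015],[0,-0.0031,0,0,0.015],[0.0002,-0.0031,0,0,0.015],[0.0003,-0.0031,0,0,0.015],[0.0003,-0.0046,0,0,0.015],[0,0,0,0,0.015],[0,0,0,0,0.015]]]'; python3 f.py; python3 look.py w7; python3 - <<'E'
import cv2
a=cv2.imread("pics/w7.png"); b=cv2.imread("pics/w6.png")
import numpy as np
A=cv2.resize(a[40:200,230:500],(780,462),interpolation=2); cv2.imwrite("pics/w7c.png",A)
E
```

```text
time: 27.15
ee_pos: [0.4208, -0.0242, 0.0734]
tcp_rot: [0.998, -0.067, -0.003, 0.002]
contact_force: [-9.2, -10.2, 2.8]
width: 0.0228
finger_force: 39.7
t 27.15 local x -20.5 y -87.5  Fx 11.4 Fy -7.8 w 0.0228
[ 0.4208 -0.0242  0.0734] [-0.24 -0.07  2.17 -0.01  1.04  1.47]
```

View pics/w7c.png

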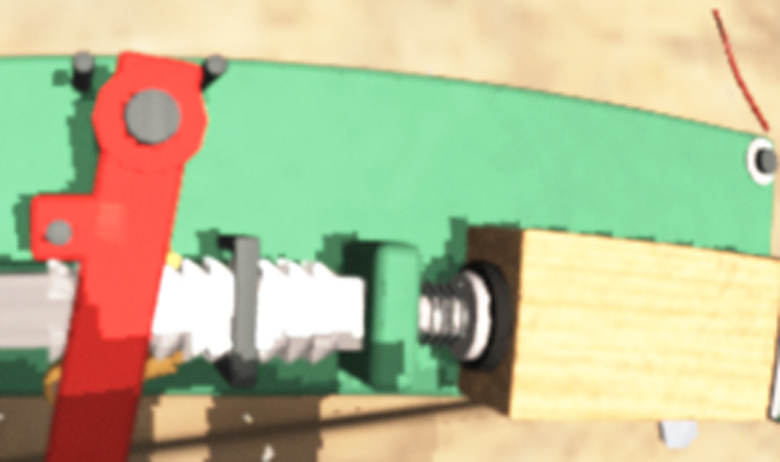

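The crop shows the pad touching the block's rear face and the block running right up to the fence. Sampling colours along the clamping line, before and after, gives the spring compression.

```bash
python3 - <<'E'
import pickle
from h import *
ex=np.array([-.1331,-.9911]);ey=np.array([.9911,-.1331]);O=np.array([.50475,-.0562])
def proj(c,s,X):
    T=np.array(c["tool_from_camera"]);R=Ro.from_quat(s["tcp_rot"]).as_matrix()
    p=((X-s["ee_pos"])@R-T[:3,3])@T[:3,:3]; r=np.hypot(p[:,0],p[:,1]); th=np.arctan2(r,p[:,2]); k=th/np.maximum(r,1e-9)
    return np.c_[c["cx"]+c["fx"]*k*p[:,0],c["cy"]+c["fy"]*k*p[:,1]].astype(np.float32)
for tag in("w4","w5","w6","w7"):
    c,s=pickle.load(open(tag+".pkl","rb")); 
    for z,lo,hi,lab in((.044,20,64,"jaw"),(.037,40,92,"pad"),(.042,160,180,"fence")):
        xs=np.arange(lo,hi,1.)*1e-3; out=[]
        W=0
        for y in(-.0425,-.0395,-.0365):
            X=np.c_[O+xs[:,None]*ex+y*ey,np.full(len(xs),z)]; q=proj(c,s,X)
            W=W+cv2.remap(c["frame"],q[:,:1],q[:,1:],cv2.INTER_LINEAR)[:,0].astype(float)/3
        hs=cv2.cvtColor(W[None].astype(np.uint8),cv2.COLOR_BGR2HSV)[0]
        print(tag,lab,lo,' '.join(f"{h[0]}/{h[1]}/{h[2]}" for h in hs[::2]))
E
```

```text
w4 jaw 20 23/12/84 18/14/88 9/23/211 12/19/226 57/40/134 70/108/125 69/108/127 69/108/127 69/108/120 70/106/82 42/19/66 13/28/162 16/25/173 16/24/118 14/24/117 11/24/116 15/26/140 16/25/132 13/29/186 11/30/161 10/40/38 38/29/35
w4 pad 40 15/20/77 13/27/177 15/27/170 16/24/119 16/25/113 11/25/113 15/26/139 15/26/139 11/28/189 10/29/160 10/38/40 30/30/34 68/101/91 70/110/127 69/110/128 70/112/128 70/109/126 69/109/126 69/109/126 69/109/126 70/111/126 70/109/108 70/110/86 70/109/84 71/111/85 44/76/74
w4 fence 160 15/133/148 15/134/145 15/114/96 12/26/50 15/19/54 12/22/59 15/24/63 12/20/65 12/19/67 6/19/68
w5 jaw 20 15/13/79 40/11/72 15/19/132 15/11/226 48/18/180 69/97/116 69/110/123 70/111/115 70/110/107 70/111/85 68/72/53 17/23/78 11/30/143 14/27/143 17/23/102 17/25/93 15/25/102 14/27/105 14/27/142 11/29/168 12/32/80 15/35/29
w5 pad 40 48/22/58 9/28/118 14/28/155 15/26/120 13/24/96 13/28/111 12/25/101 13/27/114 12/27/167 12/31/139 10/32/48 10/28/27 30/26/20 69/101/53 69/113/102 70/112/112 70/111/113 69/111/113 69/112/112 68/104/113 41/81/117 17/127/177 15/131/189 15/131/189 15/129/195 
[... 645 characters left out ...]
/74/254 26/74/254 25/80/254 24/83/254 20/103/239 14/76/128 17/17/205 40/10/235 66/68/175 70/106/195
w7 jaw 20 0/0/255 0/0/255 10/3/251 0/0/254 0/0/254 30/1/252 15/2/251 20/3/249 10/6/246 13/7/243 15/2/254 45/25/103 69/112/112 70/105/197 70/99/227 70/100/225 70/100/224 68/83/197 47/9/195 19/19/149 18/21/145 18/24/106
w7 pad 40 30/1/253 30/1/254 30/15/187 69/111/76 69/108/180 70/100/225 70/100/226 70/100/224 70/100/217 42/22/195 12/23/198 14/18/187 18/22/142 18/23/144 15/23/175 15/23/111 11/30/120 20/3/254 9/31/133 11/40/51 16/45/63 14/89/72 18/117/223 26/66/255 25/70/254 26/67/255
w7 fence 160 26/69/255 26/69/255 26/74/254 25/78/254 22/93/248 14/87/165 13/16/230 33/10/232 66/79/164 70/107/184
```

Compression is only about 0.5 mm (roughly 2 N), so it isn't firm yet. One more stroke.

```bash
python3 -m creep '[[[-0.0005,0.0031,0,0,0.015],[-0.0005,0.0031,0,0,0.015],[-0.0005,0.0031,0,0,0.015],[-0.0003,0.0031,0,0,0.015],[0,0.0031,0,0,0.015],[0,0.0031,0,0,0.015],[0,0.0031,0,0,0.015],[0,0.0031,0,0,0.015],[0.0003,0.0031,0,0,0.015],[0.0003,0.0031,0,0,0.015],[0,0,0,0,0.015],[0,0,0,0,0.015]]]'; python3 f.py
```

```text
time: 28.2
ee_pos: [0.4142, -0.0489, 0.0732]
tcp_rot: [0.998, -0.067, -0.005, -0.004]
contact_force: [-12.4, 17.2, 12.8]
width: 0.0229
finger_force: 40.0
t 28.20 local x 4.8 y -90.7  Fx -15.4 Fy -14.6 w 0.0229
```

The force is up to 15 N, but the knob has only reached about 0.28, so I'll finish the stroke past the click.

```bash
python3 -m creep '[[[-0.001,0.001,0,0,0.015],[0,0.001,0,0,0.015],[0,0.001,0,0,0.015],[0,0,0,0,0.015],[0,0,0,0,0.015]]]'; python3 f.py
```

```text
time: 28.62
ee_pos: [0.4138, -0.0515, 0.0733]
tcp_rot: [0.998, -0.067, -0.003, -0.004]
contact_force: [-7.5, 19.3, 9.3]
width: 0.0229
finger_force: 40.0
t 28.62 local x 7.5 y -90.8  Fx -18.2 Fy -10.0 w 0.0229
```

Gripped firmly: 18 N at the knob, against about 8 N free. Return the lever to its rest stop.

```bash
python3 -m creep '[[[0.0008,-0.0034,0,0,0.015],[0.0006,-0.0034,0,0,0.015],[0,-0.0034,0,0,0.015],[0,-0.0034,0,0,0.015],[0,-0.0034,0,0,0.015],[0,-0.0034,0,0,0.015],[0,-0.0034,0,0,0.015],[0.0002,-0.0034,0,0,0.015],[0.0005,-0.0034,0,0,0.015],[0.0005,-0.0034,0,0,0.015],[0,0,0,0,0.015],[0,0,0,0,0.015]]]'; python3 f.py; python3 -m creep '[[[0,0.001,0,0,0.015],[0,0.0008,0,0,0.015],[0,0,0,0,0.015]]]'; python3 f.py
```

```text
time: 29.62
ee_pos: [0.4205, -0.0242, 0.0732]
tcp_rot: [0.998, -0.067, -0.004, 0.002]
contact_force: [-12.0, -11.3, 4.3]
width: 0.0231
finger_force: 39.6
t 29.62 local x -20.5 y -87.8  Fx 12.8 Fy -10.4 w 0.0231
time: 29.87
ee_pos: [0.4204, -0.0245, 0.0733]
tcp_rot: [0.998, -0.068, -0.003, 0.0]
contact_force: [-11.1, -2.5, 4.6]
width: 0.0232
finger_force: 39.6
t 29.87 local x -20.2 y -87.8  Fx 3.9 Fy -10.7 w 0.0232
```

```bash
python3 -m creep '[[[-0.001,0,0,0,0.015],[-0.0007,0,0,0,0.015],[0,0,0,0,0.03],[0,0,0,0,0.05],[0,0,0,0,0.06],[0,0,0,0,0.06],[0,0,0,0,0.06],[0,0,0,0,0.06]]]'; python3 f.py; python3 -m creep '[[[0,0,-0.01,0,0.06],[0,0,-0.02,0,0.06],[0,0,-0.03,0,0.06],[0,0,-0.03,0,0.06],[0,0,-0.03,0,0.06],[0,0,0,0,0.06],[0,0,0,0,0.06],[0,0,0,0,0.06]]]'; python3 look.py w8; python3 - <<'E'
import pickle
from h import *
ex=np.array([-.1331,-.9911]);ey=np.array([.9911,-.1331]);O=np.array([.50475,-.0562])
for t in("w6","w8"):
    c,s=pickle.load(open(t+".pkl","rb")); g=(c["frame"][150:212,190:330].max(2)<45).astype(np.uint8)
    n,l,st,ce=cv2.connectedComponentsWithStats(g)
    for i in range(1,n):
        if st[i,4]>150: p=wcast(c,s,[ce[i]+[190,150]],.08)[0,:2]-O; print(t,st[i],np.round([p@ex*1e3,p@ey*1e3],1))
    hsv=cv2.cvtColor(c["frame"],cv2.COLOR_BGR2HSV); m=cv2.inRange(hsv,(10,40,200),(32,130,255))[90:180,330:450]
    # red lever angle
    r=cv2.inRange(hsv,(0,150,60),(8,255,255))|cv2.inRange(hsv,(172,150,60),(180,255,255)); r[:60]=0;r[200:]=0;r[:,:180]=0;r[:,330:]=0
    q=np.argwhere(r>0)[:,::-1]; P=wcast(c,s,q,.037)[:,:2]-O; L=np.c_[P@ex,P@ey]; L=L[(L[:,1]<-.05)]; print("lever",len(L),np.round(L.mean(0)*1e3,1), "angle",.18+np.arctan2(L[:,0].mean()+.0015,-L[:,1].mean()+.002))
E
```

```text
time: 30.53
ee_pos: [0.4221, -0.0241, 0.0748]
tcp_rot: [0.998, -0.067, 0.0, -0.0]
contact_force: [0.2, 0.4, -0.0]
width: 0.0547
finger_force: 0.0
t 30.53 local x -20.8 y -86.1  Fx -0.5 Fy 0.2 w 0.0547
time: 31.2
ee_pos: [0.4216, -0.0241, 0.1946]
tcp_rot: [0.998, -0.067, 0.0, 0.0]
contact_force: [0.3, 0.2, -0.2]
width: 0.06
finger_force: 0.0
[ 0.4216 -0.0241  0.1946] [-0.24 -0.25  2.08 -0.    1.31  1.46]
w6 [ 51  24  28  35 641] [ -7.6 -86.3]
lever 583 [ -6.2 -65.7] angle 0.11095013773091685
w8 [ 54  25  25  32 520] [-19.5 -84.5]
lever 516 [-15.5 -65.2] angle -0.02580558497681909
```

The lever is at rest and the gripper is clear. A last numeric check of jaw and pad before handing in.

```bash
python3 - <<'E'
import pickle
from h import *
ex=np.array([-.1331,-.9911]);ey=np.array([.9911,-.1331]);O=np.array([.50475,-.0562])
c,s=pickle.load(open("w8.pkl","rb")); T=np.array(c["tool_from_camera"]);R=Ro.from_quat(s["tcp_rot"]).as_matrix()
for z,lo,hi in((.044,40,90),(.037,50,92),(.042,160,182)):
    xs=np.arange(lo,hi,2.)*1e-3; X=np.c_[O+xs[:,None]*ex-.0395*ey,np.full(len(xs),z)]
    p=((X-s["ee_pos"])@R-T[:3,3])@T[:3,:3]; r=np.hypot(p[:,0],p[:,1]); k=np.arctan2(r,p[:,2])/r
    W=cv2.remap(c["frame"],(c["cx"]+c["fx"]*k*p[:,0]).astype(np.float32)[:,None],(c["cy"]+c["fy"]*k*p[:,1]).astype(np.float32)[:,None],1)[:,0]
    print(lo,' '.join("%d/%d/%d"%tuple(h) for h in cv2.cvtColor(W[None],cv2.COLOR_BGR2HSV)[0]))
E
```

```text
40 0/0/255 0/0/255 0/0/255 0/0/254 41/10/213 67/79/123 70/107/184 70/101/222 70/102/223 70/100/221 69/99/198 55/31/140 16/23/142 13/22/210 17/16/225 15/21/171 17/7/246 16/12/240 11/35/81 14/45/62 15/120/134 22/99/251 25/82/254 25/79/254 25/73/255
50 45/12/207 68/96/133 70/105/196 70/101/222 70/102/222 70/101/220 69/98/198 53/31/142 15/25/145 13/19/217 17/16/227 16/19/172 18/11/242 15/10/243 13/32/95 16/45/62 15/107/105 21/104/242 25/81/254 24/82/254 26/75/255
160 26/72/254 26/71/255 26/70/254 25/76/254 24/80/254 19/93/224 14/26/224 41/12/229 67/74/170 70/106/190 70/103/216
```

```bash
python3 -c "
from cell import order
print(order.hand_in())"
```

```text
the job is handed in; nothing more can be done
None
```

I laid the block on the bed and clamped it against the fence in five strokes; the last read about 18 N at the knob, against 8 N free. I left the lever at its rest, let go and handed the job in at about 31 s, but I viewed 12 pictures where 10 were allowed.

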